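# Earth, gas, start

### The job

Get the chromatograph ready for a run: touch the brass earthing stud with a fingertip for a moment to shed static, then press the blue gas key on the gas box fully in, and last press the green start key on the hand controller fully in. Press lightly each time, and do not lift the controller or push it about on the bench. Leave the yellow, red and white keys out and everything else on the bench where it is.

Things in the scene. Friction and masses are not known exactly. Their poses are not given: they have to be found in the camera images.
- earth_stud_top (a point): Centre of the top of the brass earthing stud: a round sprung brass head 28 mm across on the green earthing block, its top 57 mm above the bench at rest.
- earth_stud (a joint): How far the stud is pushed down, m: 0 at rest, 0.008 at its stop. Its spring (1200 N/m) brings it back up.
- earth_block: Fixed green earthing block, 60 x 60 x 35 mm, with the brass stud on its centre. Origin: centre of its underside; z up.
- gas_box: Fixed white gas box, 130 (x) x 300 (y) x 50 mm high; three key modules (blue, yellow, red, in any order) stand on its top in a row along its y, 90 mm apart. Origin: centre of its underside.
- controller: Loose grey hand controller lying on the bench, 170 (x) x 75 (y) x 26 mm, about 0.45 kg; dark screen at its +x end, green start key at its centre, white key 55 mm from it towards -x. Origin: centre of its underside; z up.
- blue_module: Fixed blue key module on the gas box: black housing 50 x 50 x 12 mm carrying the round blue key. Origin: centre of its underside, 50 mm above the bench; z up.
- blue_key_top (a point): Centre of the blue key's flat top; 80 mm above the bench when the key is out, 72 mm when fully in and let go.
- blue_key (a joint): Plunger of the round push-lock key, 30 mm across, flat top. Joint value: m pressed in, 0 = out (start), 0.008 = fully in against its stop. Slides straight down against about 3 N of friction and stays in where it is left. Its cap is sprung on it (1500 N/m, up to 6 mm, springs back), so 5 to 8 N on the cap puts the key fully in.
- yellow_key_top (a point): Centre of the yellow key's flat top; 80 mm above the bench when the key is out, 72 mm when fully in and let go.
- yellow_key (a joint): Plunger of the round push-lock key, 30 mm across, flat top. Joint value: m pressed in, 0 = out (start), 0.008 = fully in against its stop. Slides straight down against about 3 N of friction and stays in where it is left. Its cap is sprung on it (1500 N/m, up to 6 mm, springs back), so 5 to 8 N on the cap puts the key fully in.
- red_key_top (a point): Centre of the red key's flat top; 80 mm above the bench when the key is out, 72 mm when fully in and let go.
- red_key (a joint): Plunger of the round push-lock key, 30 mm across, flat top. Joint value: m pressed in, 0 = out (start), 0.008 = fully in against its stop. Slides straight down against about 3 N of friction and stays in where it is left. Its cap is sprung on it (1500 N/m, up to 6 mm, springs back), so 5 to 8 N on the cap puts the key fully in.
- green_key_top (a point): Centre of the green key's flat top; on the hand controller, 44 mm above the bench when the key is out, 36 mm when fully in and let go.
- green_key (a joint): Plunger of the round push-lock key, 28 mm across, flat top. Joint value: m pressed in, 0 = out (start), 0.008 = fully in against its stop. Slides straight down against about 3 N of friction and stays in where it is left. Its cap is sprung on it (1500 N/m, up to 6 mm, springs back), so 5 to 8 N on the cap puts the key fully in.
- white_key_top (a point): Centre of the white key's flat top; on the hand controller, 44 mm above the bench when the key is out, 36 mm when fully in and let go.
- white_key (a joint): Plunger of the round push-lock key, 28 mm across, flat top. Joint value: m pressed in, 0 = out (start), 0.008 = fully in against its stop. Slides straight down against about 3 N of friction and stays in where it is left. Its cap is sprung on it (1500 N/m, up to 6 mm, springs back), so 5 to 8 N on the cap puts the key fully in.
- wrench: Loose steel spanner lying on the bench, bystander. Origin: underside of its middle; handle to -x.
- septa_jar: Loose small clear jar, 44 mm across, 45 mm high, bystander. Origin: centre of its underside.
- solvent_bottle: Loose amber bottle, 60 mm across, 130 mm high, bystander. Origin: centre of its underside.
- vial_a: Loose glass vial, 23 mm across, 60 mm high, aluminium cap, bystander. Origin: centre of its underside.
- vial_b: Another such vial, bystander.
- beaker: Loose glass beaker, 66 mm across, 85 mm high, bystander. Origin: centre of its underside.
- vial_rack: Fixed blue rack, 120 x 80 x 30 mm, with capped vials up to 68 mm high, bystander. Origin: centre of its underside.
Not all that is in view belongs to the job. Leave any brown or orange look-alike of the earth_block alone. Leave any turquoise look-alike of the controller alone.

How it is judged:
By the outcome, as a careful person would: the job done as asked, in the order asked, and still so for the second after the job is handed in, with the robot touching nothing.
It also fails if it takes over 61 s, if anything falls off the work surface, if the arm or the gripper's body presses on something with over 40 N, if the wrist force passes 120 N, or if a joint passes its speed limit or range.

### The arm

A 6-joint arm with a two-finger parallel gripper is mounted at the origin on the work surface. World frame = base frame: x ahead of the robot, y to its left, z up, the work surface at z = 0. Lengths are in m, angles in rad, forces in N, time in s.
With the tool pointing down it reaches from about 0.3 to 0.875 m from the base axis. Payload 6.4 kg.
Tool frame: the origin (TCP) lies at the very end of the fingers, on their centre line; the grasp point (between the pads) lies 19 mm behind it; z points along the fingers, y is the line along which they close (so a half turn about z gives the same grasp; the last joint's range is limited). The gripper opens to 85 mm and grips with 20 to 120 N. Pads are 22 mm wide; open, the fingers measure 114 mm over their backs; the gripper's body (76 mm by 85 mm) begins 54 mm behind the grasp point. The pads swing forward as they close: fully open they stand 13 mm farther back than shut.
Start: joints at [-1.394, 0.181, 1.607, -0, 1.354, -0.206], TCP at [0.215, -0.533, 0.231] pointing down, gripper open.
Joint ranges: [-2.99, 2.99], [-0.89, 2.07], [0.3, 2.58], [-1.14, 4.28], [0, 2.63], [-3.12, 3.12]. Speed limits (rad/s): [2.57, 2.57, 3.01, 3.14, 3.14, 3.14].

### API

Orientations are given as a unit quaternion [w, x, y, z].
In Python, from bench import ctrl gives the robot as it stands.
- The arm moves only by the tool jog_arm, never from a script. Its argument "series" is a list that holds one entry, the list of rows, each a list of 7 numbers: the shift along the tool's x, y, z in mm, then the turn, a rotation vector about the tool's x, y, z in rad, then the finger opening in mm, from 0 to 85.4. In form: [[[tx, ty, tz, rx, ry, rz, gripper], ...]]. A call has exactly 10 rows; each row shifts and turns the commanded pose from where the row before left it, along the tool's axes as they then stand; what a row does not reach is not made up. A row lasts 1/10 s, in which the tool goes at most 50 mm and 8.59 degrees, less where a joint would pass 70% of its speed; a pose out of reach is approached as far as the arm can. A call with a gripper value outside its range is refused whole. The fingers move at their own pace and stop on an object; the grip force is fixed at half the most. Time passes only in rows, so rows that do not move let the fingers close, or fill a call up. It gives the time, the measured TCP pose, the force, the opening and the grip force at its end, in the units of the state.
- ctrl.get_obs(): the state, without advancing time (a new reading comes with each control period).
- ctrl.camera(name): name is "scene" or "top"; returns a dict with "frame" (480x640x3 uint8, blue, green, red), "z_map" (480x640 float32, m along the optical axis (not along the pixel's ray), 0 where there is no reading), "fx", "fy", "cx", "cy" (pixels), "k1" (the pictures are not rectified: a ray, as slopes to the right and down, at radius r is drawn at 1 + k1 r^2 times it, then the intrinsics apply), "xyz" and "rotation" of the camera in the world. Camera axes: x right, y down, z forward; pixel columns grow to the right and rows downward; lengths in m; the calibration is good to about 2 mm. A picture is of the moment at which its call begins.
- ctrl.hand_in(): hands the job in; it is judged then, once.
The state is a dict: "time_s": time; "q": joint angles; "dq": joint speeds; "joint_efforts": joint torques, N m; "eef_pos": TCP position; "eef_rot": TCP orientation; "wrist_force": force on the tool from outside, world axes, zero at the start; "torque": the same for the moment, N m; "opening": opening from 0.0 (shut) to 1.0 (fully open); "grasp_force": force on a finger pad.
Only numpy, scipy, OpenCV 4.12 (cv2) and the standard library are available. Lean on these libraries where they do the work, as an engineer would, in place of code of your own. Each camera call takes 0.05 s, during which the arm holds its last target. There are 200 camera calls.

## Working session

There is one attempt and no reset: what is moved stays moved. The work goes in short steps, Python scripts to look and compute and a tool call to move; the robot and the scene stay as the last step left them, time stands still between calls to the robot, and variables do not carry over. Pictures are saved under pics/ and viewed, at most 10 in all, crops included, and the job is handed in when it is done.

Besides the shell and the picture viewer there is one more tool, called after "Emit:" as a command line: name --argument value ..., lists and objects as JSON in quotes. jog_arm: Moves the arm, as the interface text tells. Its arguments: {"type":"object","properties":{"series":{"type":"array"}},"required":["series"]}

```bash
mkdir -p pics; cat > h.py <<'E'
import numpy as np, cv2
from bench import ctrl
def px2pt(c,u,v,z):
    "cast pixel onto plane at height z"
    K=np.array([[c['fx'],0,c['cx']],[0,c['fy'],c['cy']],[0,0,1.]])
    n=cv2.undistortPoints(np.array([[[u,v]]],float),K,np.array([c['k1'],0,0,0.]))[0,0]
    d=np.array(c['rotation'])@np.array([n[0],n[1],1]); o=np.array(c['xyz'])
    return o+d*(z-o[2])/d[2]
def depthpt(c,u,v):
    K=np.array([[c['fx'],0,c['cx']],[0,c['fy'],c['cy']],[0,0,1.]])
    n=cv2.undistortPoints(np.array([[[u,v]]],float),K,np.array([c['k1'],0,0,0.]))[0,0]
    return np.array(c['xyz'])+np.array(c['rotation'])@(np.array([n[0],n[1],1])*c['z_map'][int(round(v)),int(round(u))])
E
python3 - <<'E'
from h import *
for n in("scene","top"):
    c=ctrl.camera(n); cv2.imwrite(f"pics/{n}0.png",c['frame']); np.savez(f"{n}0.npz",**c)
    print(n,c['xyz'],c['rotation'],c['fx'],c['k1'])
o=ctrl.get_obs();print(o)
E
```

```text
scene [1.06471917 0.02468967 1.13057913] [-0.18004762  0.68765801  0.6787122  -0.184551  ] 483.9053671343423 -0.08765503218048577
top [0.23634374 0.01722472 1.42156807] [ 0.05199492 -0.69641478  0.71309479 -0.06163443] 537.7867034940062 -0.08626973048571623
{'time_s': 0.1, 'q': array([-1.39430443e+00,  1.81436926e-01,  1.60791507e+00, -1.75346125e-05,
        1.35378662e+00, -2.06294975e-01]), 'dq': array([ 0.00025925,  0.00098633, -0.00239101,  0.00088442, -0.00146335,
        0.00056871]), 'joint_efforts': array([ 1.28481457e-03, -4.45877874e+01, -3.52235484e+01, -1.98561502e-04,
        4.17531497e-03, -1.54884856e-05]), 'eef_pos': array([ 0.21469165, -0.53288298,  0.23048759]), 'eef_rot': array([-7.73026001e-04,  9.81739465e-01,  1.90228874e-01,  2.95896626e-06]), 'wrist_force': array([-0.67184104, -0.4077144 ,  0.26617458]), 'torque': array([-0.02482727,  0.00421683,  0.00900051]), 'grasp_force': 0.0, 'opening': 0.999886004241879}
```

View pics/scene0.png

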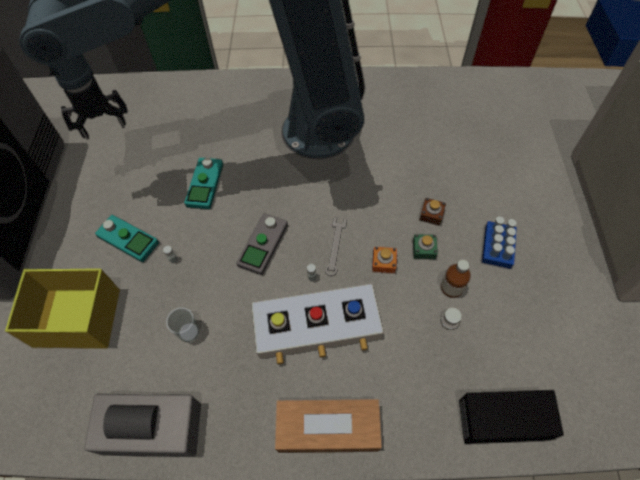

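View pics/top0.png

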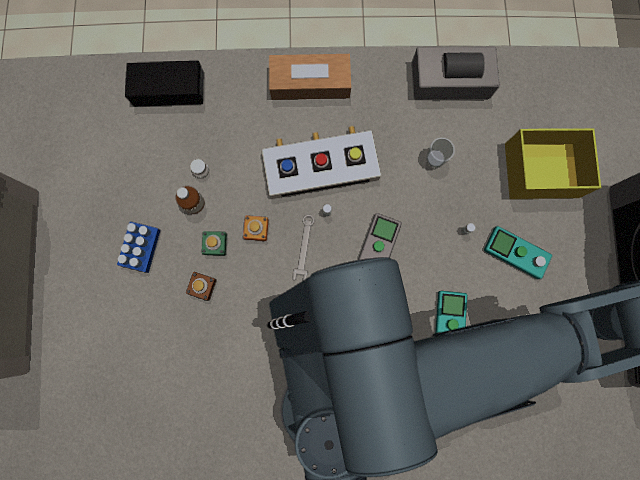

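The scene view shows these candidates:

| Thing | Chosen, scene px | Chosen, top px | Look-alikes, scene px |
|---|---|---|---|
| Earth stud | green block (426,243) | (213,243) | orange (385,258), brown (432,210) |
| Blue key | (354,309) | (287,166) | red (316,315), yellow (278,321); the blue rack (500,243) is not a key |
| Start key | grey controller (262,239) | (378,246) | turquoise (204,183) and (127,238); the grey controller's screen is also green (253,257) |

Next I triangulate the chosen points and check them in one close crop.

```bash
cat >> h.py <<'E'
from scipy.spatial.transform import Rotation as R
def ray(c,u,v):
    K=np.array([[c['fx'],0,c['cx']],[0,c['fy'],c['cy']],[0,0,1.]])
    n=cv2.undistortPoints(np.array([[[u,v]]],float),K,np.array([c['k1'],0,0,0.]))[0,0]
    return np.array(c['xyz']),R.from_quat(np.array(c['rotation']),scalar_first=True).apply([n[0],n[1],1])
def px2pt(c,u,v,z):
    o,d=ray(c,u,v); return o+d*(z-o[2])/d[2]
def depthpt(c,u,v):
    o,d=ray(c,u,v); return o+d*c['z_map'][int(round(v)),int(round(u))]
def tri(c1,p1,c2,p2):
    o1,d1=ray(c1,*p1);o2,d2=ray(c2,*p2)
    s=np.linalg.lstsq(np.c_[d1,-d2],o2-o1,rcond=None)[0]
    a,b=o1+s[0]*d1,o2+s[1]*d2
    return (a+b)/2,np.linalg.norm(a-b)
def blob(c,u,v,lo,hi,r=14):
    "centroid of largest HSV-mask blob near pixel"
    x0,y0=u-r,v-r; p=c['frame'][y0:v+r+1,x0:u+r+1]
    m=cv2.inRange(cv2.cvtColor(p,cv2.COLOR_BGR2HSV),lo,hi)
    n,l,s,ce=cv2.connectedComponentsWithStats(m)
    i=1+np.argmax(s[1:,4]); return (ce[i][0]+x0,ce[i][1]+y0),s[i]
HS={'stud':((12,90,90),(28,255,255)),'blue':((100,120,60),(125,255,255)),'red':((0,150,90),(8,255,255)),'yellow':((24,120,90),(35,255,255)),'green':((45,130,60),(75,255,255)),'white':((0,0,120),(180,50,255))}
E
python3 - <<'E'
from h import *
s=dict(np.load("scene0.npz"));t=dict(np.load("top0.npz"))
P={'stud':((426,243),(212,243),13),'blue':((354,309),(287,166),13),'red':((316,315),(321,160),13),'yellow':((278,321),(355,154),13),'green':((262,239),(378,246),8)}
for k,(a,b,r) in P.items():
    pa,sa=blob(s,*a,*HS[k],r);pb,sb=blob(t,*b,*HS[k],r)
    x,e=tri(s,pa,t,pb)
    print(k,np.round(pa,1),sa[2:],np.round(pb,1),sb[2:],x.round(4),round(e,4),'depth',depthpt(s,*pa).round(4),depthpt(t,*pb).round(4))
pa,sa=blob(s,270,222,*HS['white'],9);print('white',pa,sa[2:],px2pt(s,*pa,.044).round(4))
f=s['frame']
cr=[cv2.resize(f[v-33:v+33,u-35:u+35],(390,368),interpolation=cv2.INTER_CUBIC) for u,v in((426,243),(262,243))]
cv2.imwrite("pics/crop1.png",np.hstack(cr))
E
```

```text
stud [426.9 239.6] [11 10 84] [211.4 241.3] [10 11 88] [0.4338 0.2796 0.0594] 0.001 depth [0.4323 0.2807 0.0569] [0.4341 0.2795 0.0571]
blue [353.7 306.4] [ 12  12 126] [286.8 164.8] [ 11  12 100] [0.6253 0.0826 0.0819] 0.0007 depth [0.6253 0.0829 0.0819] [0.6272 0.0825 0.0754]
red [315.5 312.4] [ 12  12 118] [321.  158.5] [11 11 95] [ 0.6396 -0.0062  0.0836] 0.0003 depth [ 0.638  -0.0061  0.0798] [ 0.6408 -0.0064  0.0795]
yellow [277.3 318.5] [ 13  13 130] [355.  152.6] [ 11  12 105] [ 0.6536 -0.0946  0.0833] 0.0006 depth [ 0.6524 -0.0946  0.0803] [ 0.6556 -0.0954  0.0769]
green [261.1 238.4] [ 9  8 59] [379.  244.3] [10  8 23] [ 0.4173 -0.15    0.0496] 0.0016 depth [ 0.4153 -0.1497  0.0463] [ 0.4177 -0.1511  0.0472]
white (np.float64(269.46478873239437), np.float64(220.8450704225352)) [10  9 71] [ 0.3596 -0.1307  0.044 ]
```

View pics/crop1.png

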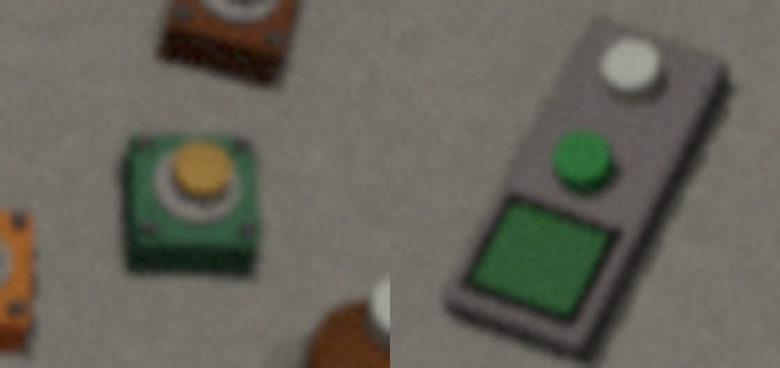

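The crop shows the brass stud on the green block at left, near (205,165), and the green key on the grey controller at right, near (583,160), between the screen and the white key. So the targets, with heights agreeing with the text within about 5 mm, are: stud (0.433,0.280), blue (0.6255,0.0827), green (0.4165,-0.150). I'm moving to above the stud with the fingers shut.

Emit:
jog_arm --series '[[[25,-34,0,0,0,0,0],[25,-34,0,0,0,0,0],[25,-34,0,0,0,0,0],[25,-34,0,0,0,0,0],[25,-34,0,0,0,0,0],[25,-34,0,0,0,0,0],[25,-34,0,0,0,0,0],[25,-34,0,0,0,0,0],[25,-34,0,0,0,0,0],[25,-34,0,0,0,0,0]]]'

```text
time_s: 1.1
eef_pos: [0.3196, -0.1229, 0.2312]
eef_rot: [0.0, 0.982, 0.19, 0.0]
wrist_force: [0.8, -0.3, -0.7]
opening: -0.0
grasp_force: 0.0
```

Emit:
jog_arm --series '[[[25,-34,0,0,0,0,0],[25,-34,0,0,0,0,0],[25,-34,0,0,0,0,0],[25,-34,0,0,0,0,0],[25,-34,0,0,0,0,0],[25,-34,0,0,0,0,0],[25,-34,0,0,0,0,0],[25,-34,0,0,0,0,0],[25,-34,0,0,0,0,0],[6,7,0,0,0,0,0]]]'

```text
time_s: 2.1
eef_pos: [0.4217, 0.2434, 0.2308]
eef_rot: [-0.001, 0.981, 0.193, -0.0]
wrist_force: [0.2, -0.1, -0.6]
opening: 0.001
grasp_force: 0.0
```

Emit:
jog_arm --series '[[[12,-15,10,0,0,0,0],[13,-14,20,0,0,0,0],[0,0,30,0,0,0,0],[0,0,30,0,0,0,0],[0,0,30,0,0,0,0],[0,0,20,0,0,0,0],[0,0,10,0,0,0,0],[0,0,0,0,0,0,0],[0,0,0,0,0,0,0],[0,0,0,0,0,0,0]]]'

```text
time_s: 3.1
eef_pos: [0.4358, 0.2755, 0.0827]
eef_rot: [-0.0, 0.982, 0.19, 0.001]
wrist_force: [0.1, 1.0, 0.6]
opening: 0.004
grasp_force: 0.0
```

```bash
python3 - <<'E'
from h import *
o=ctrl.get_obs();print(o['eef_pos'],o['eef_rot'],o['wrist_force'])
s=ctrl.camera('scene')
f=s['frame'];cv2.imwrite("pics/crop2.png",cv2.resize(f[180:280,366:486],(720,600),interpolation=cv2.INTER_CUBIC))
E
```

```text
[0.43577521 0.27552142 0.08270367] [-1.64513698e-04  9.81746759e-01  1.90188676e-01  1.24188083e-03] [0.12385294 1.02953285 0.60733345]
```

View pics/crop2.png

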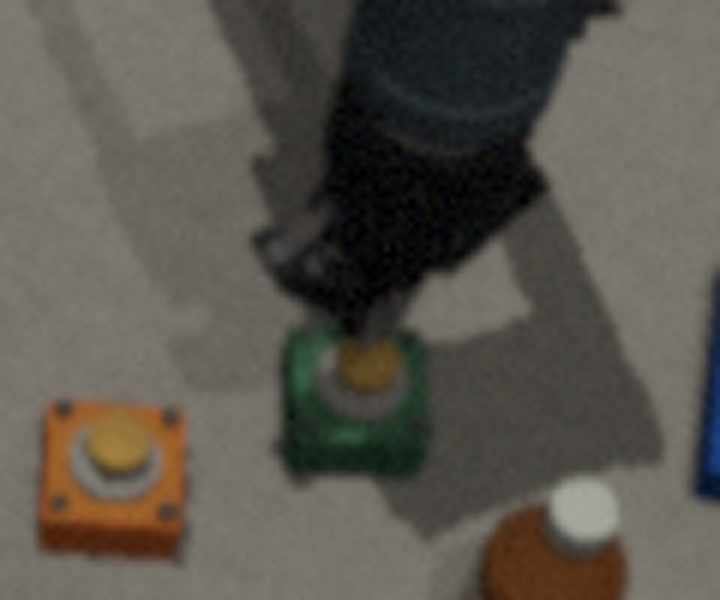

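Fingertips, near (385,315), stand over the stud, near (368,362), and slightly off to one side. I'll correct by 5 mm and come down gently.

Emit:
jog_arm --series '[[[-1,-5,10,0,0,0,0],[0,0,8,0,0,0,0],[0,0,4,0,0,0,0],[0,0,2,0,0,0,0],[0,0,2,0,0,0,0],[0,0,2,0,0,0,0],[0,0,1,0,0,0,0],[0,0,0,0,0,0,0],[0,0,0,0,0,0,0],[0,0,0,0,0,0,0]]]'

```text
time_s: 4.15
eef_pos: [0.4317, 0.2795, 0.0526]
eef_rot: [0.0, 0.982, 0.19, -0.0]
wrist_force: [-3.7, -1.4, 5.7]
opening: -0.0
grasp_force: 2.6
```

The stud was pressed about 4 mm at ~5 N. Lifting and crossing to above the blue key.

Emit:
jog_arm --series '[[[0,0,-10,0,0,0,0],[0,0,-30,0,0,0,0],[0,0,-40,0,0,0,0],[6,15,0,0,0,0,0],[15,35,0,0,0,0,0],[15,35,0,0,0,0,0],[15,35,0,0,0,0,0],[15,35,0,0,0,0,0],[15,35,0,0,0,0,0],[15,35,0,0,0,0,0]]]'

```text
time_s: 5.15
eef_pos: [0.6063, 0.1049, 0.1322]
eef_rot: [0.0, 0.982, 0.19, 0.0]
wrist_force: [-0.3, 0.6, 0.9]
opening: -0.002
grasp_force: 0.0
```

Emit:
jog_arm --series '[[[6,15,0,0,0,0,0],[4,15,0,0,0,0,0],[0,0,10,0,0,0,0],[0,0,15,0,0,0,0],[0,0,5,0,0,0,0],[0,0,0,0,0,0,0],[0,0,0,0,0,0,0],[0,0,0,0,0,0,0],[0,0,0,0,0,0,0],[0,0,0,0,0,0,0]]]'

```text
time_s: 6.15
eef_pos: [0.6257, 0.0827, 0.1028]
eef_rot: [0.0, 0.982, 0.19, 0.0]
wrist_force: [0.7, -0.2, 0.1]
opening: -0.001
grasp_force: 0.0
```

```bash
python3 - <<'E'
from h import *
o=ctrl.get_obs();print(o['eef_pos'],o['eef_rot'],o['wrist_force'])
s=ctrl.camera('scene');t=ctrl.camera('top')
f=s['frame'];a=cv2.resize(f[250:350,294:414],(480,400),interpolation=cv2.INTER_CUBIC)
b=cv2.resize(t['frame'][126:206,257:317],(300,400),interpolation=cv2.INTER_CUBIC)
cv2.imwrite("pics/crop3.png",np.hstack([a,b]))
E
```

```text
[0.6257351  0.08265573 0.10281677] [1.15136376e-04 9.81727919e-01 1.90289493e-01 4.34816964e-04] [ 0.68974295 -0.16831484  0.14795913]
```

View pics/crop3.png

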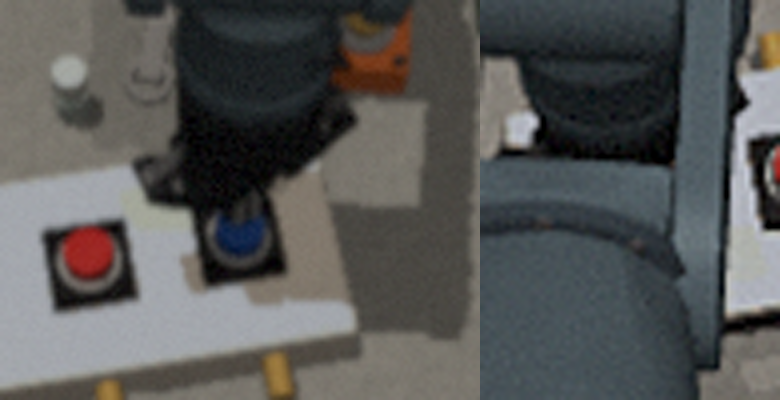

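The fingertips, near (243,210), are centred over the blue key (242,235); red is well clear at (88,250). The target is z≈68.5 mm, which is about 5 N.

Emit:
jog_arm --series '[[[0,0,10,0,0,0,0],[0,0,9,0,0,0,0],[0,0,3,0,0,0,0],[0,0,2,0,0,0,0],[0,0,2,0,0,0,0],[0,0,2,0,0,0,0],[0,0,2,0,0,0,0],[0,0,2,0,0,0,0],[0,0,0,0,0,0,0],[0,0,0,0,0,0,0]]]'

```text
time_s: 7.25
eef_pos: [0.6255, 0.0826, 0.0704]
eef_rot: [0.0, 0.982, 0.19, 0.0]
wrist_force: [-2.0, -0.2, 2.5]
opening: 0.002
grasp_force: 1.3
```

Emit:
jog_arm --series '[[[0,0,1,0,0,0,0],[0,0,1,0,0,0,0],[0,0,0,0,0,0,0],[0,0,0,0,0,0,0],[0,0,0,0,0,0,0],[0,0,0,0,0,0,0],[0,0,0,0,0,0,0],[0,0,0,0,0,0,0],[0,0,0,0,0,0,0],[0,0,0,0,0,0,0]]]'

```text
time_s: 8.25
eef_pos: [0.6256, 0.0826, 0.0686]
eef_rot: [0.0, 0.982, 0.19, 0.0]
wrist_force: [-2.4, -0.0, 5.5]
opening: 0.001
grasp_force: 2.5
```

5.5 N, up from 2.5 N over the last 1.8 mm, so the key is against its stop. Lifting and crossing to the controller.

Emit:
jog_arm --series '[[[0,0,-8,0,0,0,0],[0,0,-25,0,0,0,0],[0,0,-30,0,0,0,0],[-16,8,0,0,0,0,0],[-30,15,0,0,0,0,0],[-35,17,0,0,0,0,0],[-35,17,0,0,0,0,0],[-35,17,0,0,0,0,0],[-35,17,0,0,0,0,0],[-35,17,0,0,0,0,0]]]'

```text
time_s: 9.25
eef_pos: [0.4599, -0.1012, 0.1316]
eef_rot: [0.0, 0.982, 0.19, 0.0]
wrist_force: [-0.1, -0.2, -0.0]
opening: -0.0
grasp_force: 0.0
```

Emit:
jog_arm --series '[[[-30,15,0,0,0,0,0],[-20,10,0,0,0,0,0],[-10,5,10,0,0,0,0],[0,0,20,0,0,0,0],[0,0,20,0,0,0,0],[0,0,12,0,0,0,0],[0,0,5,0,0,0,0],[0,0,0,0,0,0,0],[0,0,0,0,0,0,0],[0,0,0,0,0,0,0]]]'

```text
time_s: 10.25
eef_pos: [0.417, -0.1507, 0.065]
eef_rot: [0.001, 0.982, 0.19, 0.001]
wrist_force: [-0.3, -0.4, 1.1]
opening: -0.002
grasp_force: 0.0
```

```bash
python3 - <<'E'
from h import *
o=ctrl.get_obs();print(o['eef_pos'],o['eef_rot'],o['wrist_force'])
s=ctrl.camera('scene');t=ctrl.camera('top')
s0=dict(np.load('scene0.npz'))
for k,a in (('blue',(354,308)),('red',(316,315)),('yellow',(278,321))):
    for c in(s0,s):
        p,st=blob(c,*a,*HS[k],13); u,v=np.round(p).astype(int)
        z=np.median([depthpt(c,u+i,v+j)[2] for i in(-3,-1,1,3) for j in(-3,-1,1,3)]); print(k,np.round(p,1),st[4],round(z,4))
f=s['frame'];a=cv2.resize(f[180:300,202:342],(700,600),interpolation=cv2.INTER_CUBIC)
cv2.imwrite("pics/crop4.png",a)
E
```

```text
[ 0.4170228  -0.15070903  0.06504395] [5.74890462e-04 9.81708074e-01 1.90390718e-01 5.48885504e-04] [-0.33886583 -0.42637189  1.07774085]
blue [353.7 306.4] 126 0.08
blue [353.3 307.8] 100 0.0723
red [315.5 312.4] 118 0.08
red [315.6 312.3] 119 0.0794
yellow [277.3 318.5] 130 0.0811
yellow [277.3 318.7] 132 0.081
```

View pics/crop4.png

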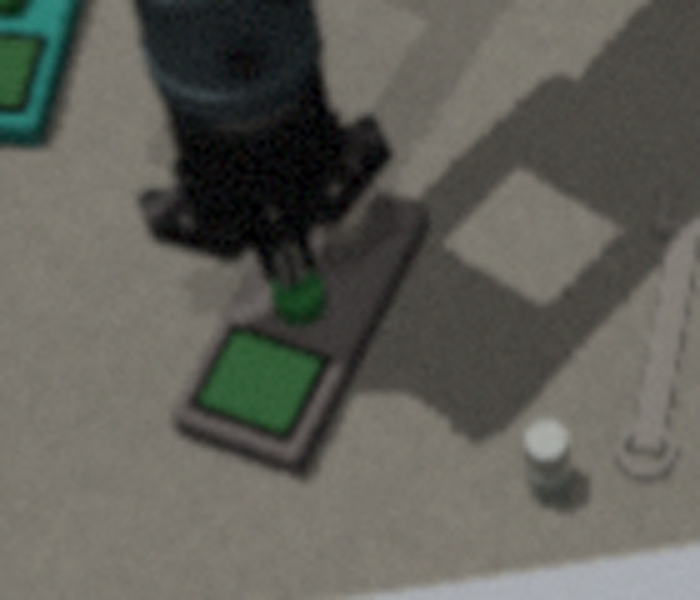

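The image shows blue at 72.3 mm, fully in, with red and yellow still out. The fingertips, near (290,265), are over the green key (300,298), and the controller hasn't moved. Now a slow press to z≈32.5 mm.

Emit:
jog_arm --series '[[[-2,-1,8,0,0,0,0],[0,0,8,0,0,0,0],[0,0,3,0,0,0,0],[0,0,1,0,0,0,0],[0,0,1,0,0,0,0],[0,0,1,0,0,0,0],[0,0,1,0,0,0,0],[0,0,1,0,0,0,0],[0,0,0,0,0,0,0],[0,0,0,0,0,0,0]]]'

```text
time_s: 11.35
eef_pos: [0.414, -0.1502, 0.0403]
eef_rot: [-0.0, 0.982, 0.19, -0.0]
wrist_force: [-1.6, 1.1, 2.2]
opening: 0.005
grasp_force: 1.3
```

Emit:
jog_arm --series '[[[0,0,1,0,0,0,0],[0,0,1,0,0,0,0],[0,0,1,0,0,0,0],[0,0,1,0,0,0,0],[0,0,1,0,0,0,0],[0,0,1,0,0,0,0],[0,0,1,0,0,0,0],[0,0,0,0,0,0,0],[0,0,0,0,0,0,0],[0,0,0,0,0,0,0]]]'

```text
time_s: 12.35
eef_pos: [0.4142, -0.1503, 0.0334]
eef_rot: [0.0, 0.982, 0.19, 0.0]
wrist_force: [-1.2, 1.0, 3.5]
opening: -0.001
grasp_force: 1.9
```

Emit:
jog_arm --series '[[[0,0,0.5,0,0,0,0],[0,0,0.5,0,0,0,0],[0,0,0.5,0,0,0,0],[0,0,0,0,0,0,0],[0,0,0,0,0,0,0],[0,0,0,0,0,0,0],[0,0,0,0,0,0,0],[0,0,0,0,0,0,0],[0,0,0,0,0,0,0],[0,0,0,0,0,0,0]]]'

```text
time_s: 13.35
eef_pos: [0.4142, -0.1503, 0.032]
eef_rot: [0.0, 0.982, 0.19, 0.0]
wrist_force: [-0.8, 1.0, 5.7]
opening: 0.001
grasp_force: 3.0
```

5.7 N and rising with travel, so it is at its stop. Lifting straight up and clear.

Emit:
jog_arm --series '[[[0,0,-4,0,0,0,0],[0,0,-10,0,0,0,0],[0,0,-30,0,0,0,0],[0,0,-40,0,0,0,0],[0,0,-40,0,0,0,0],[0,0,-40,0,0,0,0],[0,0,-30,0,0,0,0],[0,0,0,0,0,0,0],[0,0,0,0,0,0,0],[0,0,0,0,0,0,0]]]'

```text
time_s: 14.35
eef_pos: [0.4133, -0.1497, 0.2246]
eef_rot: [-0.001, 0.982, 0.19, -0.001]
wrist_force: [-0.2, -0.7, -0.3]
opening: -0.0
grasp_force: 0.0
```

Emit:
jog_arm --series '[[[-15,40,0,0,0,0,0],[-15,40,0,0,0,0,0],[-15,40,0,0,0,0,0],[-15,40,0,0,0,0,0],[-15,40,0,0,0,0,0],[0,0,0,0,0,0,0],[0,0,0,0,0,0,0],[0,0,0,0,0,0,0],[0,0,0,0,0,0,0],[0,0,0,0,0,0,0]]]'

```text
time_s: 15.35
eef_pos: [0.4195, -0.3626, 0.2259]
eef_rot: [-0.0, 0.982, 0.191, 0.0]
wrist_force: [-0.1, 0.8, 0.2]
opening: -0.001
grasp_force: 0.0
```

```bash
python3 - <<'E'
from h import *
s=ctrl.camera('scene'); s0=dict(np.load('scene0.npz'))
for k,a,r in (('blue',(354,308),13),('red',(316,315),13),('yellow',(278,321),13),('green',(262,239),8),('white',(270,222),9),('stud',(426,243),13)):
    for c in(s0,s):
        p,st=blob(c,*a,*HS[k],r); u,v=np.round(p).astype(int)
        z=np.median([depthpt(c,u+i,v+j)[2] for i in(-2,0,2) for j in(-2,0,2)]); print(k,np.round(p,1),st[4],round(z,4))
d=cv2.absdiff(cv2.GaussianBlur(s['frame'],(5,5),0),cv2.GaussianBlur(s0['frame'],(5,5),0)).max(2)
print(d[195:275,235:290].max(), np.argwhere(d[195:275,235:290]>25).shape)
cv2.imwrite("pics/end.png",s['frame']);print(ctrl.get_obs()['wrist_force'])
E
```

```text
blue [353.7 306.4] 126 0.081
blue [353.3 307.7] 102 0.0717
red [315.5 312.4] 118 0.0795
red [315.6 312.3] 119 0.0807
yellow [277.3 318.5] 130 0.0809
yellow [277.3 318.6] 132 0.0796
green [261.1 238.4] 59 0.0447
green [261.5 239.6] 59 0.0369
white [269.5 220.8] 71 0.0443
white [267. 221.] 24 0.0451
stud [426.9 239.6] 84 0.0564
stud [426.8 239.7] 87 0.0572
54 (1192, 2)
[0.27637221 0.46586611 0.03048254]
```

View pics/end.png

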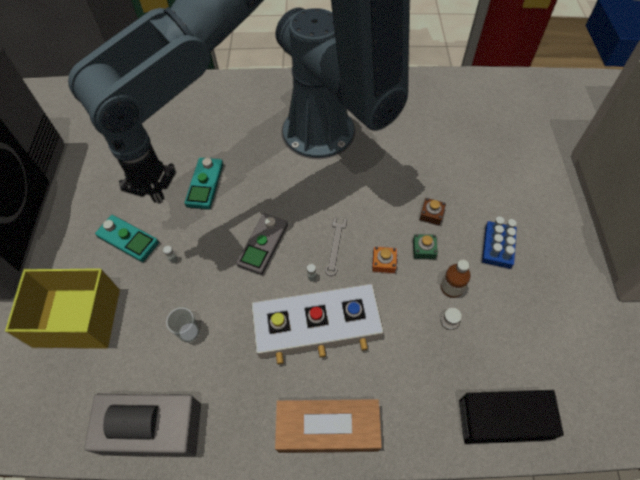

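The final view shows green in at 36.9 mm and blue in at 71.7 mm. Red, yellow and white are still out. The controller sits where it was, around (263,243), and nothing else has moved.

```bash
python3 -c "from bench import ctrl; print(ctrl.hand_in())"
```

```text
the job is handed in; nothing more can be done
None
```

I touched the earthing stud, then pressed the blue gas key and then the green start key fully in. Each press was under 6 N, nothing else visibly moved, and the job was handed in after about 15 s of the 61 s allowed.

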